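Set out the plug gauges by size

TASK

Set out the four plug gauges on the gauge board, standing upright, one centred on each round black pad, in order of disc size: the widest disc on the pad next to the steel stop block, then narrower pad by pad to the narrowest at the far end. Do not let any gauge fall over.

Things in the scene. Friction and masses are not known exactly. Their poses are not given: they have to be found in the camera images.
- gauge_66_mid (a point): plug gauge with the widest disc: a steel disc 66 mm in diameter and 14 mm thick as its foot, standing flat, with an upright round dark handle 18 mm in diameter and 70 mm tall in its middle (same handle on all four gauges); 84 mm tall in all, 300 g give or take 25%. The point is on the handle's axis, half-way up (42 mm above the foot); z is up along the handle. Take it by the handle from above.
- gauge_54_mid (a point): plug gauge with the second widest disc: a steel disc 54 mm in diameter and 14 mm thick as its foot, standing flat, with an upright round dark handle 18 mm in diameter and 70 mm tall in its middle (same handle on all four gauges); 84 mm tall in all, 220 g give or take 25%. The point is on the handle's axis, half-way up (42 mm above the foot); z is up along the handle. Take it by the handle from above.
- gauge_42_mid (a point): plug gauge with the second narrowest disc: a steel disc 42 mm in diameter and 14 mm thick as its foot, standing flat, with an upright round dark handle 18 mm in diameter and 70 mm tall in its middle (same handle on all four gauges); 84 mm tall in all, 160 g give or take 25%. The point is on the handle's axis, half-way up (42 mm above the foot); z is up along the handle. Take it by the handle from above.
- gauge_30_mid (a point): plug gauge with the narrowest disc: a steel disc 30 mm in diameter and 14 mm thick as its foot, standing flat, with an upright round dark handle 18 mm in diameter and 70 mm tall in its middle (same handle on all four gauges); 84 mm tall in all, 120 g give or take 25%. The point is on the handle's axis, half-way up (42 mm above the foot); z is up along the handle. Take it by the handle from above.
- pad_a: one of four identical round black rubber pads, 74 mm in diameter, 2 mm thick, fixed in a straight row 82 mm apart (centre to centre) on the board; origin at the centre of its underside, its upper face is 14 mm above the bench. The letter does not tell its place in the row.
- pad_b: one of four identical round black rubber pads, 74 mm in diameter, 2 mm thick, fixed in a straight row 82 mm apart (centre to centre) on the board; origin at the centre of its underside, its upper face is 14 mm above the bench. The letter does not tell its place in the row.
- pad_c: one of four identical round black rubber pads, 74 mm in diameter, 2 mm thick, fixed in a straight row 82 mm apart (centre to centre) on the board; origin at the centre of its underside, its upper face is 14 mm above the bench. The letter does not tell its place in the row.
- pad_d: one of four identical round black rubber pads, 74 mm in diameter, 2 mm thick, fixed in a straight row 82 mm apart (centre to centre) on the board; origin at the centre of its underside, its upper face is 14 mm above the bench. The letter does not tell its place in the row.
- stop: steel stop block fixed on one end of the board (either end), 70 mm across the row, 24 mm along the row, 25 mm high with its two screw heads; origin at the centre of its underside, on the board's upper face (12 mm above the bench). The nearest pad's centre is 53 mm from it, the next ones 135, 217 and 299 mm. The other end of the board has no block, only two bare dark screw heads 3 mm high.
- board: light plywood gauge board fixed on the bench, 84 mm wide (its x), 390 mm long (its y), 12 mm thick; origin at the centre of its underside. The row of pads runs along its y axis.
Things that resemble listed ones, but are neither listed nor needed, are in the scene too. Leave any purple or yellow look-alike of the part that bears gauge_66_mid alone. Leave any red look-alike of the part that bears gauge_54_mid alone.

How it is judged:
By the outcome, as a careful person would: the job done as asked, in the order asked, and still so for the second after the job is handed in, with the robot touching nothing.
It also fails if it takes over 99 s, if anything falls off the work surface, if the arm or the gripper's body presses on something with over 40 N, if the wrist force passes 120 N, or if a joint passes its speed limit or range.

ROBOT

A 6-joint arm with a two-finger parallel gripper is mounted at the origin on the work surface; the furniture and walls round the work are solid. World frame = base frame: x ahead of the robot, y to its left, z up, the work surface at z = 0. Lengths are in mm, angles in rad, forces in N, time in s.
With the tool pointing down it reaches from about 350 to 975 mm from the base axis. Payload 7.1 kg.
Tool frame: the origin (TCP) lies on the centre line of the jaws, within the pads' length; the fingertips stand 8 mm ahead of it and the grasp point (between the pads) lies 11 mm behind it; z points along the fingers, y is the line along which they close (so a half turn about z gives the same grasp; the last joint's range is limited). The gripper opens to 88 mm and grips with 3 to 60 N. Pads are 20 mm wide; open, the fingers measure 115 mm over their backs; the gripper's body (75 mm by 178 mm) begins 61 mm behind the grasp point.
Start: joints at [1.217, 0.423, 1.63, -0, 1.089, -0.019], TCP at [205.331, 590.292, 230.675] pointing down, gripper open.
Joint ranges: [-3, 3], [-0.9, 2.11], [0.09, 2.58], [-1.31, 4.45], [0.11, 2.69], [-2.54, 2.54]. Speed limits (rad/s): [2.39, 2.39, 3.01, 3.14, 3.14, 3.14].

INTERFACE

Orientations are given as a unit quaternion [x, y, z, w].
In Python, from plant import robot gives the robot as it stands.
- The arm moves only by the tool step_arm, never from a script. Its argument "rows" is a list of rows, each an object with "claw": the finger opening in mm, from 0 to 87.8; "delta_pos": the shift along the tool's x, y, z in mm, a list of three; "rotation": the turn, a rotation vector about the tool's x, y, z in degrees, a list of three. In form: [{"claw": claw, "delta_pos": [tx, ty, tz], "rotation": [ax, ay, az]}, ...]. A call has 1 to 12 rows; each row is the pose to reach, as a shift and turn from the pose commanded when the call began, along the tool's axes at that moment; what a row does not reach only later rows make up. A row lasts 1/12 s, in which the tool goes at most 41.7 mm and 7.16 degrees, less where a joint would pass 70% of its speed; a pose out of reach is approached as far as the arm can. A call with a gripper value outside its range is refused whole. The fingers move at their own pace and stop on an object; "grip_force" is the grip in N (left out, the last holds). Time passes only in rows, so rows that repeat a pose let the fingers close. It gives the time, the measured TCP pose, the force, the opening and the grip force at its end, in the units of the state.
- robot.get_state(): the state, without advancing time (a new reading comes with each control period).
- robot.get_image(name): name is "scene" or "top" or "wrist"; returns (picture, depth): 480x640x3 uint8, red, green, blue; 480x640 float32, mm along the optical axis (not along the pixel's ray), 0 where there is no reading.
- robot.get_calibration(name): a dict with "fx", "fy", "cx", "cy" (pixels), "extrinsics" (4x4, takes a point from world to camera coordinates). Camera axes: x right, y down, z forward; pixel columns grow to the right and rows downward; lengths in mm; the calibration is good to about 2 mm. A picture is of the moment at which its call begins: read the wrist's pose just before it. get_calibration takes no time and is no camera call; for the wrist camera it gives the pose at the moment of the call.
- robot.sign_off(): hands the job in; it is judged then, once.
The state is a dict: "time": time; "q": joint angles; "qd": joint speeds; "tau": joint torques, N m; "position": TCP position; "ee_rot": TCP orientation; "contact_force": force on the tool from outside, world axes, zero at the start; "wrist_torque": the same for the moment, N m; "grip_width": finger opening in mm; "grip_force": force on a finger pad.
Only numpy, scipy, OpenCV 4.12 (cv2) and the standard library are available. Lean on these libraries where they do the work, as an engineer would, in place of code of your own. Each camera call takes 0.05 s, during which the arm holds its last target. There are 200 camera calls.

## Working session

There is one attempt and no reset: what is moved stays moved. The work goes in short steps, Python scripts to look and compute and a tool call to move; the robot and the scene stay as the last step left them, time stands still between calls to the robot, and variables do not carry over. Pictures are saved under pics/ and viewed, at most 14 in all, crops included, and the job is handed in when it is done.

Besides the shell and the picture viewer there is one more tool, called after "Request:" in YAML: its name, and indented under it one key for each argument. step_arm: Moves the arm, as the interface text tells. Its arguments: {"type":"object","properties":{"rows":{"type":"array","items":{"type":"object","properties":{"claw":{"type":"number"},"delta_pos":{"type":"array","items":{"type":"number"}},"rotation":{"type":"array","items":{"type":"number"}}}}},"grip_force":{"type":"number"}},"required":["rows"]}

```bash
mkdir -p pics && ls && python3 - <<'E'
from plant import robot
import cv2,numpy as np
s=robot.get_state();print(s)
for n in("top","scene"):
    im,d=robot.get_image(n);cv2.imwrite(f"pics/{n}0.png",im[...,::-1]);np.savez(f"pics/{n}0.npz",im=im,d=d,**{k:np.array(v) for k,v in robot.get_calibration(n).items()})
    print(n,robot.get_calibration(n))
E
```

```text
pics
{'time': 0.0, 'q': array([ 1.21697132e+00,  4.23853511e-01,  1.63067819e+00, -8.27529025e-06,
        1.08861340e+00, -1.90127291e-02]), 'qd': array([-0.00073319,  0.00010428,  0.00151787, -0.00157527,  0.00014619,
       -0.00044832]), 'tau': array([-1.10322026e-04, -5.44621825e+01, -2.73658723e+01,  6.45474158e-02,
        2.28841428e-02, -1.20419559e-04]), 'position': array([205.16622834, 589.78841469, 229.89842511]), 'ee_rot': array([ 1.66623368e-01,  9.86020310e-01, -7.63453966e-04, -1.40265121e-04]), 'contact_force': array([-0.42747465,  0.43110575,  0.45963803]), 'wrist_torque': array([-0.02758193,  0.06169766, -0.00586596]), 'grip_force': 0.0, 'grip_width': 88.01744451722512}
top {'fx': 594.9913671537346, 'fy': 594.9913671537346, 'cx': 321.13273540602654, 'cy': 249.23965338832, 'extrinsics': array([[-1.87706783e-02, -9.99699791e-01, -1.57476615e-02,
         8.58007735e-01],
       [-9.93808170e-01,  2.03805995e-02, -1.09224318e-01,
         4.75405893e+02],
       [ 1.09512475e-01,  1.35999401e-02, -9.93892378e-01,
         1.10038621e+03],
       [ 0.00000000e+00,  0.00000000e+00,  0.00000000e+00,
         1.00000000e+00]])}
scene {'fx': 473.9918141045942, 'fy': 473.9918141045942, 'cx': 311.1021467512122, 'cy': 246.6359158823168, 'extrinsics': array([[ 8.99359844e-01, -4.36896782e-01, -1.65248850e-02,
        -4.32449892e+02],
       [-2.81128152e-01, -5.48933907e-01, -7.87171219e-01,
         1.81655002e+02],
       [ 3.34841503e-01,  7.12595796e-01, -6.16513098e-01,
         8.31251068e+02],
       [ 0.00000000e+00,  0.00000000e+00,  0.00000000e+00,
         1.00000000e+00]])}
```

View pics/top0.png

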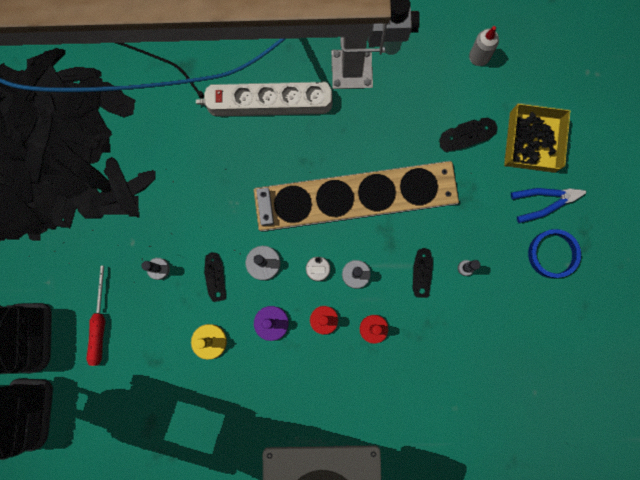

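View pics/scene0.png

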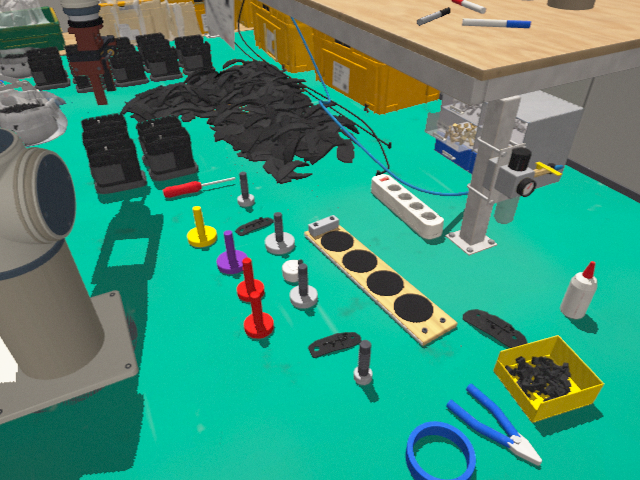

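The top view shows the stop at (265,207) and pads at (293,204), (335,198), (377,192) and (419,186). Steel gauges stand at about (157,268), (263,263), (357,274) and (467,268). A white decoy sits at (318,268), with coloured look-alikes below it. Next I'll measure these positions.

```bash
cat > h.py <<'E'
import numpy as np,cv2
def world(d,c):
    v,u=np.mgrid[:480,:640]; P=np.stack([(u-c['cx'])/c['fx']*d,(v-c['cy'])/c['fy']*d,d],-1)
    E=np.array(c['extrinsics']); return (P-E[:3,3])@E[:3,:3]
def ray(uv,c,z):
    uv=np.asarray(uv,float).reshape(-1,2);E=np.array(c['extrinsics']);R=E[:3,:3]
    D=np.c_[(uv[:,0]-c['cx'])/c['fx'],(uv[:,1]-c['cy'])/c['fy'],np.ones(len(uv))]@R
    o=-R.T@E[:3,3]; return o+D*((z-o[2])/D[:,2])[:,None]
def load(f): return dict(np.load(f))
E
python3 - <<'E'
from h import *
c=load('pics/top0.npz');im=c['im'];W=world(c['d'],c);hsv=cv2.cvtColor(im,cv2.COLOR_RGB2HSV)
# pads
black=((hsv[...,2]<60)).astype(np.uint8)
for p in [(293,204),(335,198),(377,192),(419,186)]:
    n,l,st,ce=cv2.connectedComponentsWithStats(black);k=l[p[1],p[0]]
    cs=cv2.findContours((l==k).astype(np.uint8),0,1)[0][0]
    w=ray(cs.reshape(-1,2),c,14)[:,:2];(x,y),r=cv2.minEnclosingCircle(w.astype(np.float32))
    cc=ray(ce[k],c,14)[0];print('pad',p,cc[:2].round(1),'area dia',np.sqrt(st[k,4]*4/np.pi)*c['d'][p[1],p[0]]/c['fx'],'encl',x,y,2*r,'z',np.median(W[l==k][:,2]))
print('stop',ray([265,207],c,37),W[207,265])
low=(hsv[...,1]<70)&(hsv[...,2]>85)
for p in [(157,268),(263,263),(357,274),(467,268),(318,268)]:
    b=np.zeros((480,640),bool);b[p[1]-30:p[1]+30,p[0]-30:p[0]+30]=1
    m=b&low
    q=cv2.findNonZero(m.astype(np.uint8)).reshape(-1,2)
    w=ray(q,c,14)[:,:2];(x,y),r=cv2.minEnclosingCircle(w.astype(np.float32))
    t=b&(W[...,2]>76)&(W[...,2]<95); tz=W[t]
    vv,uu=np.nonzero(t)
    print(p,'disc',x.__round__(1),round(y,1),'dia',round(2*r,1),'n',m.sum(),'disc z',np.median(W[m][:,2]).round(1),'handle',tz.mean(0).round(1) if len(tz) else None,len(tz),ray([uu.mean(),vv.mean()],c,84).round(1) if len(tz) else '')
cv2.imwrite('pics/crop0.png',cv2.resize(im[150:350,130:490,::-1],None,fx=2.2,fy=2.2,interpolation=cv2.INTER_CUBIC))
E
```

```text
pad (293, 204) [566.3  45.9] area dia 71.44848529507352 encl 566.672607421875 46.31023406982422 73.74344635009766 z 14.077161203619891
pad (335, 198) [575.9 -36.2] area dia 71.03960714447095 encl 575.9727172851562 -36.59259796142578 72.78527069091797 z 14.307871715021303
pad (377, 192) [ 585.6 -117.3] area dia 71.37580685832032 encl 585.6773681640625 -117.35679626464844 71.75424194335938 z 14.397182893431548
pad (419, 186) [ 595.4 -198.7] area dia 71.23753438778112 encl 595.6043090820312 -198.7143096923828 71.96859741210938 z 14.305275718259342
stop [[556.69841846  96.07285963  37.        ]] [557.1987697   96.36582075  34.29056578]
(157, 268) disc 446.3 306.8 dia 41.2 n 174 disc z 14.1 handle [445.9 305.4  83.4] 84 [[445.9 305.2  84. ]]
(263, 263) disc 453.7 104.9 dia 65.5 n 682 disc z 14.1 handle [452.9 103.8  83.5] 80 [[452.9 103.8  84. ]]
(357, 274) disc 432.1 -56.7 dia 85.0 n 483 disc z 14.5 handle [427.7 -74.1  84. ] 77 [[427.7 -74.1  84. ]]
(467, 268) disc 436.1 -282.1 dia 29.3 n 93 disc z 13.9 handle [ 435.6 -283.    83.8] 83 [[ 435.6 -283.    84. ]]
(318, 268) disc 431.0 -18.9 dia 86.3 n 521 disc z 23.7 handle None 0
```

View pics/crop0.png

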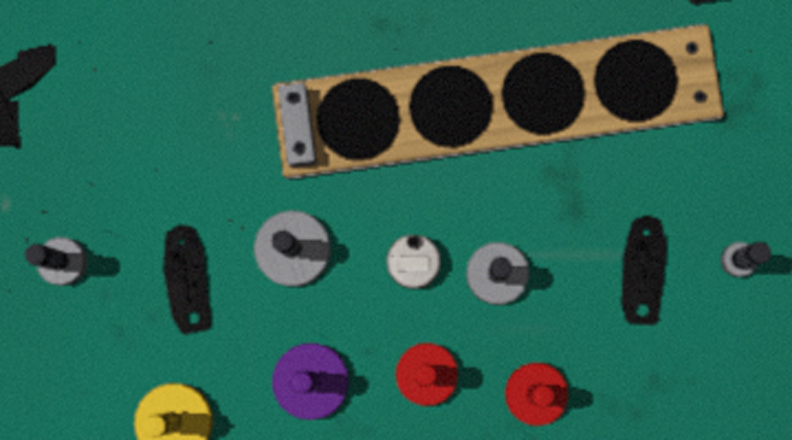

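The pads are 82 mm apart and the heights come out right. The disc diameters are 41, 65.5, about 54 and 29 mm, so the 66, 54, 42 and 30 gauges are identified. I'll move above gauge 66 with the tool aligned to the world axes.

Request:
step_arm:
  rows:
    - {"claw": 60, "delta_pos": [-33, -32, 2.5], "rotation": [0, 0, -2]}
    - {"claw": 60, "delta_pos": [-66, -63, 5], "rotation": [0, 0, -4]}
    - {"claw": 60, "delta_pos": [-98, -94, 7.5], "rotation": [0, 0, -6]}
    - {"claw": 60, "delta_pos": [-131, -126, 10], "rotation": [0, 0, -8]}
    - {"claw": 60, "delta_pos": [-164, -157, 12.5], "rotation": [0, 0, -10]}
    - {"claw": 60, "delta_pos": [-197, -189, 15], "rotation": [0, 0, -12]}
    - {"claw": 60, "delta_pos": [-230, -220, 17.5], "rotation": [0, 0, -13]}
    - {"claw": 60, "delta_pos": [-262, -252, 20], "rotation": [0, 0, -15]}
    - {"claw": 60, "delta_pos": [-295, -283, 22.5], "rotation": [0, 0, -17]}
    - {"claw": 60, "delta_pos": [-328, -315, 25], "rotation": [0, 0, -19.2]}
    - {"claw": 60, "delta_pos": [-360, -346, 27], "rotation": [0, 0, -19.2]}
    - {"claw": 60, "delta_pos": [-394, -378, 30], "rotation": [0, 0, -19.2]}

```text
time: 1.1
position: [432.2, 143.4, 203.3]
ee_rot: [-0.0, 1.0, 0.0, 0.0]
contact_force: [1.5, 1.0, 0.1]
grip_width: 59.9
grip_force: 0.0
```

Request:
step_arm:
  rows:
    - {"claw": 60, "delta_pos": [0, 0, 0], "rotation": [0, 0, 0]}
    - {"claw": 60, "delta_pos": [0, 0, 0], "rotation": [0, 0, 0]}
    - {"claw": 60, "delta_pos": [0, 0, 0], "rotation": [0, 0, 0]}

```text
time: 1.35
position: [431.6, 145.4, 203.2]
ee_rot: [0.0, 1.0, 0.0, -0.0]
contact_force: [0.6, -0.0, -0.1]
grip_width: 60.2
grip_force: 0.0
```

Request:
step_arm:
  rows:
    - {"claw": 60, "delta_pos": [-11, -21, 0], "rotation": [0, 0, 0]}
    - {"claw": 60, "delta_pos": [-21.5, -41, 0], "rotation": [0, 0, 0]}
    - {"claw": 60, "delta_pos": [-21.5, -41, 0], "rotation": [0, 0, 0]}
    - {"claw": 60, "delta_pos": [-21.5, -41, 0], "rotation": [0, 0, 0]}

```text
time: 1.68
position: [453.0, 105.5, 203.3]
ee_rot: [-0.0, 1.0, 0.0, -0.0]
contact_force: [0.5, -0.4, -0.6]
grip_width: 60.0
grip_force: 0.0
```

```bash
cat >> h.py <<'E'
def grab(n,tag):
    from plant import robot
    c=robot.get_calibration(n);im,d=robot.get_image(n);c=dict(c,im=im,d=d)
    cv2.imwrite(f'pics/{n}_{tag}.png',im[...,::-1]);np.savez(f'pics/{n}_{tag}.npz',**c);return c
E
python3 - <<'E'
from h import *
from plant import robot
s=robot.get_state();print(s['position'],s['ee_rot'].round(4))
c=grab('wrist','1');print(c['extrinsics'].round(3))
E
```

```text
[453.01796309 105.49250615 203.2916651 ] [-4.e-04  1.e+00  1.e-04 -2.e-04]
[[-1.00000e-03  1.00000e+00  1.00000e-03 -1.05723e+02]
 [ 9.63000e-01  1.00000e-03  2.69000e-01 -4.63031e+02]
 [ 2.69000e-01  1.00000e-03 -9.63000e-01  2.42620e+02]
 [ 0.00000e+00  0.00000e+00  0.00000e+00  1.00000e+00]]
```

View pics/wrist_1.png

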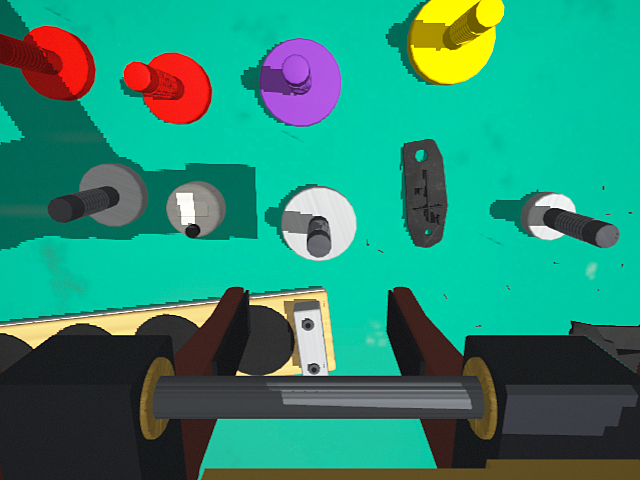

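The wrist view shows gauge 66's disc at (319,222) with its handle top at about (319,245), just ahead of the open fingers. The other gauges, the stop and the pads are also visible, so I'll cross-check positions in this frame.

```bash
python3 - <<'E'
from h import *
c=load('pics/wrist_1.npz');W=world(c['d'],c);hsv=cv2.cvtColor(c['im'],cv2.COLOR_RGB2HSV)
for n,p in dict(g66=(319,245),g54=(66,210),g42=(608,236)).items():
    b=np.zeros((480,640),bool);b[p[1]-25:p[1]+25,p[0]-25:p[0]+25]=1
    t=b&(W[...,2]>82)&(W[...,2]<90);print(n,W[t].mean(0).round(1),(W[t].max(0)-W[t].min(0)).round(1),t.sum())
p=(319,222);b=np.zeros((480,640),bool);b[170:275,265:370]=1
m=b&(hsv[...,1]<60)&(hsv[...,2]>90)&(abs(W[...,2]-14)<3)
w=ray(cv2.findNonZero(m.astype(np.uint8)),c,14)[:,:2];print(cv2.minEnclosingCircle(w.astype(np.float32)))
m=(abs(W[...,2]-14)<4)&(W[...,0]>520);print('stopcorners?',W[320,313],ray([307,324],c,37),ray([314,368],c,37))
E
```

```text
g66 [454.7 106.7  84.9] [17.7 17.   4.8] 476
g54 [429.6 -70.6  84.7] [17.4 17.8  4.8] 540
g42 [447.6 307.7  84.9] [17.2 17.5  5.7] 511
((455.05780029296875, 106.57791900634766), 32.96441650390625)
stopcorners? [536.3887524  101.79189063  34.69801999] [[539.11105559  96.55752927  37.        ]] [[582.74313779 102.612081    37.        ]]
```

Request:
step_arm:
  rows:
    - {"claw": 60, "delta_pos": [-1, 0, 30], "rotation": [0, 0, 0]}
    - {"claw": 60, "delta_pos": [-1, 0.5, 65], "rotation": [0, 0, 0]}
    - {"claw": 60, "delta_pos": [-1, 0.5, 100], "rotation": [0, 0, 0]}
    - {"claw": 60, "delta_pos": [-1, 0.5, 130], "rotation": [0, 0, 0]}
    - {"claw": 60, "delta_pos": [-1, 0.5, 150], "rotation": [0, 0, 0]}
    - {"claw": 60, "delta_pos": [-1, 0.5, 159], "rotation": [0, 0, 0]}
    - {"claw": 60, "delta_pos": [-1, 0.5, 159], "rotation": [0, 0, 0]}
    - {"claw": 35, "delta_pos": [-1, 0.5, 159], "rotation": [0, 0, 0]}
    - {"claw": 25, "delta_pos": [-1, 0.5, 159], "rotation": [0, 0, 0]}
    - {"claw": 22, "delta_pos": [-1, 0.5, 159], "rotation": [0, 0, 0]}
    - {"claw": 22, "delta_pos": [-1, 0.5, 159], "rotation": [0, 0, 0]}
  grip_force: 25

```text
time: 2.65
position: [455.3, 105.2, 45.6]
ee_rot: [-0.0, 1.0, 0.0, 0.001]
contact_force: [0.2, -0.3, 0.3]
grip_width: 36.7
grip_force: 0.0
```

Request:
step_arm:
  rows:
    - {"claw": 20, "delta_pos": [0, 0, 0], "rotation": [0, 0, 0]}
    - {"claw": 18, "delta_pos": [0, 0, 0], "rotation": [0, 0, 0]}
    - {"claw": 15, "delta_pos": [0, 0, 0], "rotation": [0, 0, 0]}
    - {"claw": 12, "delta_pos": [0, 0, 0], "rotation": [0, 0, 0]}
    - {"claw": 10, "delta_pos": [0, 0, 0], "rotation": [0, 0, 0]}
    - {"claw": 10, "delta_pos": [0, 0, 0], "rotation": [0, 0, 0]}

```text
time: 3.15
position: [454.7, 104.9, 44.8]
ee_rot: [-0.0, 1.0, 0.0, 0.0]
contact_force: [-1.4, 0.1, 6.2]
grip_width: 17.7
grip_force: 25.0
```

```bash
python3 - <<'E'
from h import *
from plant import robot
s=robot.get_state();print(s['position'],s['grip_width'],s['grip_force'])
c=grab('wrist','2');W=world(c['d'],c)
t=(W[...,2]>70)&(W[...,2]<95)&(abs(W[...,0]-455)<15)&(abs(W[...,1]-106)<15);print(W[t].mean(0) if t.any() else None,t.sum())
E
```

```text
[454.68841739 104.92937924  44.75938769] 17.721812428999012 25.00081568956375
[448.50730406 105.74884135  82.74643182] 4180
```

View pics/wrist_2.png

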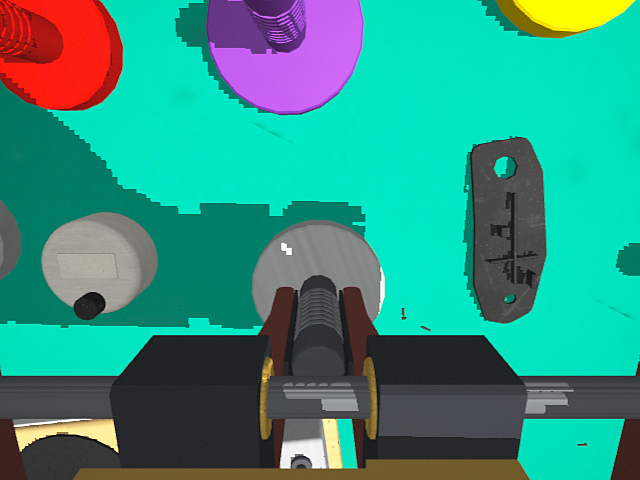

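Gauge 66 is held at opening 17.7 mm, with its disc visible at (318,285). I'll lift it, carry it to the pad beside the stop, and lower it to just above the pad.

Request:
step_arm:
  rows:
    - {"claw": 10, "delta_pos": [0, 0, -10], "rotation": [0, 0, 0]}
    - {"claw": 10, "delta_pos": [0, 0, -30], "rotation": [0, 0, 0]}
    - {"claw": 10, "delta_pos": [0, 0, -50], "rotation": [0, 0, 0]}
    - {"claw": 10, "delta_pos": [-10, -5, -60], "rotation": [0, 0, 0]}
    - {"claw": 10, "delta_pos": [-30, -16, -60], "rotation": [0, 0, 0]}
    - {"claw": 10, "delta_pos": [-52, -27, -60], "rotation": [0, 0, 0]}
    - {"claw": 10, "delta_pos": [-74, -38, -60], "rotation": [0, 0, 0]}
    - {"claw": 10, "delta_pos": [-94, -49, -60], "rotation": [0, 0, 0]}
    - {"claw": 10, "delta_pos": [-108, -56, -60], "rotation": [0, 0, 0]}
    - {"claw": 10, "delta_pos": [-113, -58.5, -60], "rotation": [0, 0, 0]}
    - {"claw": 10, "delta_pos": [-113, -58.5, -50], "rotation": [0, 0, 0]}
    - {"claw": 10, "delta_pos": [-113, -58.5, -35], "rotation": [0, 0, 0]}

```text
time: 4.2
position: [567.4, 46.6, 79.6]
ee_rot: [0.0, 1.0, 0.0, 0.001]
contact_force: [-0.4, 0.4, -3.6]
grip_width: 17.7
grip_force: 25.0
```

Request:
step_arm:
  rows:
    - {"claw": 10, "delta_pos": [0, 0, 5], "rotation": [0, 0, 0]}
    - {"claw": 10, "delta_pos": [0, 0, 10], "rotation": [0, 0, 0]}
    - {"claw": 10, "delta_pos": [0, 0, 14], "rotation": [0, 0, 0]}
    - {"claw": 10, "delta_pos": [0, 0, 16], "rotation": [0, 0, 0]}
    - {"claw": 10, "delta_pos": [0, 0, 16], "rotation": [0, 0, 0]}
    - {"claw": 10, "delta_pos": [0, 0, 16], "rotation": [0, 0, 0]}

```text
time: 4.7
position: [567.5, 46.6, 63.6]
ee_rot: [-0.0, 1.0, 0.0, 0.0]
contact_force: [0.2, -0.2, -2.7]
grip_width: 17.6
grip_force: 25.0
```

```bash
python3 - <<'E'
from h import *
from plant import robot
s=robot.get_state();print(s['position'],s['grip_width'],s['grip_force'],s['contact_force'])
c=grab('wrist','3')
E
```

```text
[567.46387724  46.59196162  63.58763518] 17.577107173226764 24.999613165855408 [ 0.23303902 -0.18794871 -2.72013377]
```

View pics/wrist_3.png

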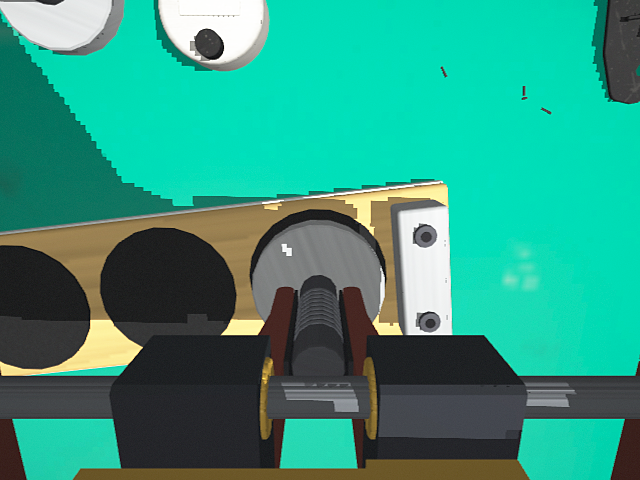

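The gauge hangs 5 mm above pad 1, with a black crescent of pad visible at (318,220). I'll fit circles to the disc rim and the pad rim to get the offset before lowering.

```bash
cat >> h.py <<'E'
from scipy.optimize import least_squares
def circ(P,r):
    f=least_squares(lambda p:np.hypot(P[:,0]-p[0],P[:,1]-p[1])-r,P.mean(0)+[5,0],loss='soft_l1'); return f.x,np.std(f.fun)
E
python3 - <<'E'
from h import *
c=load('pics/wrist_3.npz');hsv=cv2.cvtColor(c['im'],cv2.COLOR_RGB2HSV);V=hsv[...,2];zt=14+63.6-44.8
pad=[];dt=[]
for u in range(262,376,2):
    col=V[190:,u]<45; v=190+np.argmax(col); pad.append((u,v-.5))
    g=V[v+3:,u]>70; v2=v+3+np.argmax(g); 
    if v2<285: dt.append((u,v2-.5))
side=[]
for v in range(262,286,2):
    r=V[v]; 
pts=ray(pad,c,14)[:,:2]; d=ray(dt,c,zt)[:,:2]
print(len(pad),len(dt),'pad',circ(pts,37),'disc',circ(d,33))
# pad 2
b=(V<45).astype(np.uint8);l=cv2.connectedComponents(b)[1];m=(l==l[270,150]).astype(np.uint8)
k=max(cv2.findContours(m,0,1)[0],key=cv2.contourArea).reshape(-1,2);print(k.min(0),k.max(0));k=k[(k[:,1]<315)];print('pad2',circ(ray(k,c,14)[:,:2],37))
E
```

```text
57 51 pad (array([568.42695631,  47.39794701]), np.float64(13.188324623281868)) disc (array([565.93921023,  47.54679387]), np.float64(2.32067248589491))
[101 228] [235 323]
pad2 (array([578.09575641, -34.82616297]), np.float64(5.122257805777894))
```

```bash
cat >> h.py <<'E'
def rcirc(P,r):
    for _ in range(6):
        x,_s=circ(P,r);e=np.abs(np.hypot(*(P-x).T)-r);k=e<max(1.0,np.percentile(e,80))
        if k.all():break
        P=P[k]
    return x.round(2),len(P),e[k].max().round(2)
E
python3 - <<'E'
from h import *
c=load('pics/wrist_3.npz');V=cv2.cvtColor(c['im'],cv2.COLOR_RGB2HSV)[...,2];W=world(c['d'],c)
pad=[];dt=[]
for u in range(256,380,2):
    v=190+np.argmax(V[190:,u]<45);pad.append((u,v-.5))
    v2=v+3+np.argmax(V[v+3:,u]>70)
    if v2<285: dt.append((u,v2-.5))
b=np.zeros(V.shape,bool);b[225:280,260:375]=1;m=b&(V>80)&(abs(W[...,2]-32)<6);print('disc top z',np.median(W[m][:,2]))
print('pad',rcirc(ray(pad,c,14)[:,:2],37),'disc',rcirc(ray(dt,c,32.8)[:,:2],33))
l=cv2.connectedComponents((V<45).astype(np.uint8))[1]
k=max(cv2.findContours((l==l[270,150]).astype(np.uint8),0,1)[0],key=cv2.contourArea).reshape(-1,2);k=k[k[:,1]<315];print('pad2',rcirc(ray(k,c,14)[:,:2],37))
E
```

```text
disc top z 33.82351690124114
pad (array([568.35,  46.99]), 54, np.float64(0.44)) disc (array([565.99,  47.54]), 54, np.float64(0.94))
pad2 (array([578.26, -34.61]), 223, np.float64(0.98))
```

Request:
step_arm:
  rows:
    - {"claw": 10, "delta_pos": [-1, -0.5, 0], "rotation": [0, 0, 0]}
    - {"claw": 10, "delta_pos": [-1, -0.5, 2], "rotation": [0, 0, 0]}
    - {"claw": 10, "delta_pos": [-1, -0.5, 3.5], "rotation": [0, 0, 0]}
    - {"claw": 10, "delta_pos": [-1, -0.5, 4.5], "rotation": [0, 0, 0]}
    - {"claw": 10, "delta_pos": [-1, -0.5, 4.8], "rotation": [0, 0, 0]}
    - {"claw": 10, "delta_pos": [-1, -0.5, 4.8], "rotation": [0, 0, 0]}

```text
time: 5.25
position: [568.4, 45.9, 58.8]
ee_rot: [-0.0, 1.0, -0.0, -0.0]
contact_force: [-0.9, 0.2, 1.9]
grip_width: 17.6
grip_force: 25.0
```

Request:
step_arm:
  rows:
    - {"claw": 20, "delta_pos": [0, 0, 0], "rotation": [0, 0, 0]}
    - {"claw": 30, "delta_pos": [0, 0, 0], "rotation": [0, 0, 0]}
    - {"claw": 45, "delta_pos": [0, 0, 0], "rotation": [0, 0, 0]}
    - {"claw": 45, "delta_pos": [0, 0, -10], "rotation": [0, 0, 0]}
    - {"claw": 45, "delta_pos": [0, 0, -40], "rotation": [0, 0, 0]}
    - {"claw": 45, "delta_pos": [0, 0, -75], "rotation": [0, 0, 0]}
    - {"claw": 45, "delta_pos": [0, 0, -110], "rotation": [0, 0, 0]}
    - {"claw": 45, "delta_pos": [28, -24, -120], "rotation": [0, 0, 0]}
    - {"claw": 45, "delta_pos": [56, -48, -120], "rotation": [0, 0, 0]}
    - {"claw": 45, "delta_pos": [84, -72, -120], "rotation": [0, 0, 0]}
    - {"claw": 45, "delta_pos": [112, -96, -120], "rotation": [0, 0, 0]}
    - {"claw": 45, "delta_pos": [139, -118, -120], "rotation": [0, 0, 0]}

```text
time: 6.25
position: [428.1, -72.9, 179.4]
ee_rot: [-0.0, 1.0, -0.0, 0.001]
contact_force: [0.5, -0.7, 0.3]
grip_width: 45.1
grip_force: 0.0
```

Request:
step_arm:
  rows:
    - {"claw": 45, "delta_pos": [0, 0, 0], "rotation": [0, 0, 0]}
    - {"claw": 45, "delta_pos": [0, 0, 0], "rotation": [0, 0, 0]}
    - {"claw": 45, "delta_pos": [0, 0, 0], "rotation": [0, 0, 0]}

```text
time: 6.5
position: [430.4, -72.2, 179.4]
ee_rot: [0.0, 1.0, -0.0, 0.001]
contact_force: [-0.2, 0.2, -0.4]
grip_width: 45.3
grip_force: 0.0
```

```bash
cat >> h.py <<'E'
def handle(W,x,y,z0=84,s=25):
    t=(abs(W[...,2]-z0)<3.5)&(abs(W[...,0]-x)<s)&(abs(W[...,1]-y)<s);return (W[t].mean(0).round(1),(W[t].max(0)-W[t].min(0)).round(1)) if t.any() else None
def disc(c,x,y,z,r,s=None):  # grey disc's rim, cast onto its top plane
    s=s or r+12;W=world(c['d'],c);h=cv2.cvtColor(c['im'],cv2.COLOR_RGB2HSV)
    m=(abs(W[...,0]-x)<s)&(abs(W[...,1]-y)<s)&(abs(W[...,2]-z)<4)&(h[...,1]<75)&(h[...,2]>60)
    k=np.vstack(cv2.findContours(m.astype(np.uint8),0,1)[0]).reshape(-1,2)
    w=ray(k,c,z)[:,:2];hull=cv2.convexHull(w.astype(np.float32)).reshape(-1,2);return rcirc(hull.astype(float),r),2*cv2.minEnclosingCircle(hull)[1]
E
python3 - <<'E'
from h import *
from plant import robot
print(robot.get_state()['position'])
c=grab('wrist','4');t=grab('top','4')
Wt=world(t['d'],t);Ww=world(c['d'],c)
print('66 placed top: handle',handle(Wt,567,46,98),'disc',disc(t,567,46,28,33))
print('54 wrist handle',handle(Ww,429,-72),disc(c,429,-72,14,27))
try: print('66 placed wrist',handle(Ww,567,46,98),disc(c,567,46,28,33))
except Exception as e: print(e)
c0=load('pics/top0.npz');W0=world(c0['d'],c0)
for n,x,y,r in((66,453,104,33),(54,428,-74,27),(42,446,306,21),(30,436,-283,15)): print(n,'top0',handle(W0,x,y),disc(c0,x,y,14,r))
crop=np.hstack([cv2.resize(t['im'][150:290,240:460],None,fx=1.8,fy=1.8),cv2.resize(c['im'],(400,300))[:252]]);cv2.imwrite('pics/c4.png',crop[...,::-1])
E
```

```text
[430.43499728 -72.24821049 179.39193312]
66 placed top: handle (array([566.5,  44.4,  97.9]), array([16.7, 14.6,  5.7])) disc ((array([566.96,  45.47]), 13, np.float64(1.0)), 91.87109375)
54 wrist handle (array([429.1, -71.8,  84.8]), array([17.2, 17. ,  6.7])) ((array([429.76, -71.85]), 41, np.float64(0.7)), 54.29414749145508)
need at least one array to concatenate
66 top0 (array([453.4, 104. ,  83.6]), array([16.3, 16.3,  6.5])) ((array([452.84, 103.48]), 27, np.float64(0.98)), 65.4225845336914)
54 top0 (array([427.6, -74.2,  84.2]), array([16.2, 16.2,  6.4])) ((array([428.15, -73.9 ]), 18, np.float64(0.99)), 53.522377014160156)
42 top0 (array([446.1, 306.3,  83.9]), array([16.4, 16.3,  6.7])) ((array([445.6 , 305.93]), 12, np.float64(0.93)), 41.309478759765625)
30 top0 (array([ 435.7, -283.5,   84. ]), array([16.5, 17.3,  6.4])) ((array([ 435.82, -283.91]), 12, np.float64(0.94)), 29.304672241210938)
```

View pics/c4.png

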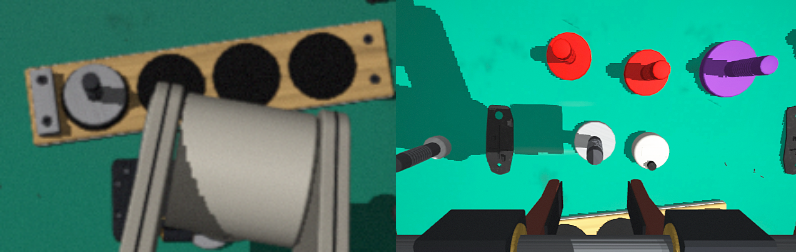

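The top view shows gauge 66 upright and within about 1 mm of its pad centre. The wrist view shows gauge 54 between the fingers at (595,140) in the crop. I'll grasp it next.

Request:
step_arm:
  rows:
    - {"claw": 45, "delta_pos": [1, -0.8, 30], "rotation": [0, 0, 0]}
    - {"claw": 45, "delta_pos": [1, -0.8, 65], "rotation": [0, 0, 0]}
    - {"claw": 45, "delta_pos": [1, -0.8, 100], "rotation": [0, 0, 0]}
    - {"claw": 45, "delta_pos": [1, -0.8, 125], "rotation": [0, 0, 0]}
    - {"claw": 45, "delta_pos": [1, -0.8, 134.5], "rotation": [0, 0, 0]}
    - {"claw": 45, "delta_pos": [1, -0.8, 134.5], "rotation": [0, 0, 0]}
    - {"claw": 25, "delta_pos": [1, -0.8, 134.5], "rotation": [0, 0, 0]}
    - {"claw": 20, "delta_pos": [1, -0.8, 134.5], "rotation": [0, 0, 0]}
    - {"claw": 18, "delta_pos": [1, -0.8, 134.5], "rotation": [0, 0, 0]}
    - {"claw": 14, "delta_pos": [1, -0.8, 134.5], "rotation": [0, 0, 0]}
    - {"claw": 10, "delta_pos": [1, -0.8, 134.5], "rotation": [0, 0, 0]}
    - {"claw": 10, "delta_pos": [1, -0.8, 134.5], "rotation": [0, 0, 0]}

```text
time: 7.6
position: [429.2, -73.0, 45.1]
ee_rot: [-0.0, 1.0, -0.0, 0.001]
contact_force: [-1.3, 1.0, 8.7]
grip_width: 17.6
grip_force: 25.0
```

Request:
step_arm:
  rows:
    - {"claw": 10, "delta_pos": [0, 0, -10], "rotation": [0, 0, 0]}
    - {"claw": 10, "delta_pos": [0, 0, -30], "rotation": [0, 0, 0]}
    - {"claw": 10, "delta_pos": [-5, 1, -50], "rotation": [0, 0, 0]}
    - {"claw": 10, "delta_pos": [-25, 6, -60], "rotation": [0, 0, 0]}
    - {"claw": 10, "delta_pos": [-52, 13, -60], "rotation": [0, 0, 0]}
    - {"claw": 10, "delta_pos": [-80, 20, -60], "rotation": [0, 0, 0]}
    - {"claw": 10, "delta_pos": [-107, 27, -60], "rotation": [0, 0, 0]}
    - {"claw": 10, "delta_pos": [-130, 33, -60], "rotation": [0, 0, 0]}
    - {"claw": 10, "delta_pos": [-144, 37, -60], "rotation": [0, 0, 0]}
    - {"claw": 10, "delta_pos": [-148, 37.7, -55], "rotation": [0, 0, 0]}
    - {"claw": 10, "delta_pos": [-148, 37.7, -40], "rotation": [0, 0, 0]}
    - {"claw": 10, "delta_pos": [-148, 37.7, -26], "rotation": [0, 0, 0]}

```text
time: 8.6
position: [575.9, -35.2, 70.0]
ee_rot: [-0.0, 1.0, -0.0, 0.0]
contact_force: [-0.3, 0.5, -3.1]
grip_width: 17.4
grip_force: 25.0
```

Request:
step_arm:
  rows:
    - {"claw": 10, "delta_pos": [0, 0, 4], "rotation": [0, 0, 0]}
    - {"claw": 10, "delta_pos": [0, 0, 7], "rotation": [0, 0, 0]}
    - {"claw": 10, "delta_pos": [0, 0, 7], "rotation": [0, 0, 0]}
    - {"claw": 10, "delta_pos": [0, 0, 7], "rotation": [0, 0, 0]}

```text
time: 8.93
position: [576.3, -35.3, 63.5]
ee_rot: [-0.0, 1.0, -0.0, 0.0]
contact_force: [0.3, 0.4, -3.4]
grip_width: 17.7
grip_force: 25.0
```

```bash
cat >> h.py <<'E'
def hang(c,r,zt):  # disc in hand against the pad under it
    V=cv2.cvtColor(c['im'],cv2.COLOR_RGB2HSV)[...,2];pad=[];dt=[]
    for u in range(256,380,2):
        v=190+np.argmax(V[190:,u]<45);pad.append((u,v-.5));v2=v+3+np.argmax(V[v+3:,u]>70)
        if v2<285: dt.append((u,v2-.5))
    return 'pad',rcirc(ray(pad,c,14)[:,:2],37),'disc',rcirc(ray(dt,c,zt)[:,:2],r)
E
python3 - <<'E'
from h import *
from plant import robot
s=robot.get_state();print(s['position'],s['contact_force'])
c=grab('wrist','5');print(hang(c,27,14+s['position'][2]-45))
W=world(c['d'],c);print('66 placed',handle(W,568,46,98),disc(c,568,46,28,33))
E
```

```text
[576.31960165 -35.30609454  63.52344659] [ 0.26117817  0.36887409 -3.42409344]
('pad', (array([578.05, -34.47]), 56, np.float64(0.53)), 'disc', (array([574.58, -34.64]), 52, np.float64(0.84)))
66 placed (array([567.6,  45.1,  98.5]), array([17.8, 18.2,  6.5])) ((array([568.19,  45.98]), 30, np.float64(0.89)), 94.8843765258789)
```

Request:
step_arm:
  rows:
    - {"claw": 10, "delta_pos": [-1.8, 0, 0], "rotation": [0, 0, 0]}
    - {"claw": 10, "delta_pos": [-1.8, 0, 2], "rotation": [0, 0, 0]}
    - {"claw": 10, "delta_pos": [-1.8, 0, 3.5], "rotation": [0, 0, 0]}
    - {"claw": 10, "delta_pos": [-1.8, 0, 4.4], "rotation": [0, 0, 0]}
    - {"claw": 10, "delta_pos": [-1.8, 0, 4.4], "rotation": [0, 0, 0]}
    - {"claw": 10, "delta_pos": [-1.8, 0, 4.4], "rotation": [0, 0, 0]}

```text
time: 9.48
position: [578.4, -35.1, 59.1]
ee_rot: [-0.0, 1.0, -0.0, 0.0]
contact_force: [-1.9, 0.1, 4.3]
grip_width: 17.6
grip_force: 25.0
```

Request:
step_arm:
  rows:
    - {"claw": 20, "delta_pos": [0, 0, 0], "rotation": [0, 0, 0]}
    - {"claw": 30, "delta_pos": [0, 0, 0], "rotation": [0, 0, 0]}
    - {"claw": 45, "delta_pos": [0, 0, 0], "rotation": [0, 0, 0]}
    - {"claw": 45, "delta_pos": [0, 0, -10], "rotation": [0, 0, 0]}
    - {"claw": 45, "delta_pos": [0, 0, -40], "rotation": [0, 0, 0]}
    - {"claw": 45, "delta_pos": [0, 0, -75], "rotation": [0, 0, 0]}
    - {"claw": 45, "delta_pos": [0, 0, -110], "rotation": [0, 0, 0]}
    - {"claw": 45, "delta_pos": [0, 0, -120], "rotation": [0, 0, 0]}
    - {"claw": 45, "delta_pos": [11, 28, -120], "rotation": [0, 0, 0]}
    - {"claw": 45, "delta_pos": [24, 62, -120], "rotation": [0, 0, 0]}
    - {"claw": 45, "delta_pos": [37, 97, -120], "rotation": [0, 0, 0]}
    - {"claw": 45, "delta_pos": [50, 130, -120], "rotation": [0, 0, 0]}

```text
time: 10.48
position: [527.4, 96.0, 179.0]
ee_rot: [0.0, 1.0, 0.0, 0.0]
contact_force: [1.0, 0.4, -0.3]
grip_width: 45.2
grip_force: 0.0
```

Request:
step_arm:
  rows:
    - {"claw": 45, "delta_pos": [13, 34, 0], "rotation": [0, 0, 0]}
    - {"claw": 45, "delta_pos": [26, 68, 0], "rotation": [0, 0, 0]}
    - {"claw": 45, "delta_pos": [39, 102, 0], "rotation": [0, 0, 0]}
    - {"claw": 45, "delta_pos": [52, 136, 0], "rotation": [0, 0, 0]}
    - {"claw": 45, "delta_pos": [65, 170, 0], "rotation": [0, 0, 0]}
    - {"claw": 45, "delta_pos": [76, 198, 0], "rotation": [0, 0, 0]}
    - {"claw": 45, "delta_pos": [81, 211, 0], "rotation": [0, 0, 0]}
    - {"claw": 45, "delta_pos": [81, 211, 0], "rotation": [0, 0, 0]}
    - {"claw": 45, "delta_pos": [81, 211, 0], "rotation": [0, 0, 0]}
    - {"claw": 45, "delta_pos": [81, 211, 0], "rotation": [0, 0, 0]}

```text
time: 11.32
position: [447.2, 305.2, 178.6]
ee_rot: [-0.0, 1.0, -0.0, -0.0]
contact_force: [0.4, 0.7, -0.0]
grip_width: 44.9
grip_force: 0.0
```

```bash
python3 - <<'E'
from h import *
from plant import robot
s=robot.get_state();print(s['position'],s['contact_force'])
c=grab('wrist','6');W=world(c['d'],c);print('42',handle(W,447,307),disc(c,447,307,14,21))
t=grab('top','6');W=world(t['d'],t)
for x,y,r in((567,45,33),(576,-36,27)): print(handle(W,x,y,98),disc(t,x,y,28,r,r+3))
cv2.imwrite('pics/c6.png',cv2.resize(t['im'][140:300,240:470],None,fx=3.4,fy=3.4,interpolation=cv2.INTER_CUBIC)[...,::-1])
E
```

```text
[447.19543079 305.17015999 178.62490841] [ 0.37281841  0.72975224 -0.02473642]
42 (array([447.2, 309. ,  84.8]), array([17.3, 17. ,  6.4])) ((array([447.85, 308.88]), 34, np.float64(0.67)), 41.80302047729492)
(array([566.6,  43.8,  97.8]), array([17. , 16.2,  6.7])) ((array([566.94,  44.39]), 24, np.float64(0.94)), 65.8813247680664)
(array([576.4, -36.2,  97.7]), array([17. , 14.5,  6.7])) ((array([577.04, -36.72]), 20, np.float64(0.94)), 53.75135040283203)
```

View pics/c6.png

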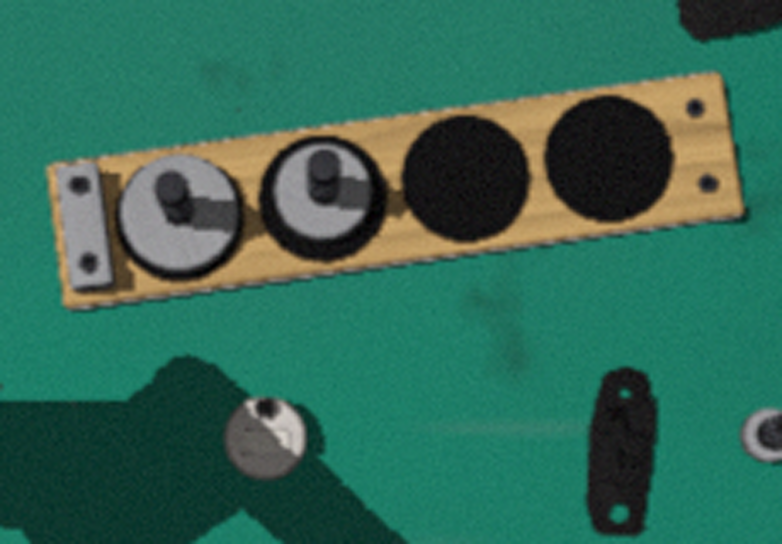

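Gauges 66 and 54 stand on pads 1 and 2. Gauge 66 is about 1.9 mm low in y, which I'll fix at the end. Next is gauge 42.

Request:
step_arm:
  rows:
    - {"claw": 45, "delta_pos": [-0.4, 2.4, 30], "rotation": [0, 0, 0]}
    - {"claw": 45, "delta_pos": [-0.4, 2.4, 65], "rotation": [0, 0, 0]}
    - {"claw": 45, "delta_pos": [-0.4, 2.4, 100], "rotation": [0, 0, 0]}
    - {"claw": 45, "delta_pos": [-0.4, 2.4, 125], "rotation": [0, 0, 0]}
    - {"claw": 45, "delta_pos": [-0.4, 2.4, 133.7], "rotation": [0, 0, 0]}
    - {"claw": 45, "delta_pos": [-0.4, 2.4, 133.7], "rotation": [0, 0, 0]}
    - {"claw": 25, "delta_pos": [-0.4, 2.4, 133.7], "rotation": [0, 0, 0]}
    - {"claw": 20, "delta_pos": [-0.4, 2.4, 133.7], "rotation": [0, 0, 0]}
    - {"claw": 18, "delta_pos": [-0.4, 2.4, 133.7], "rotation": [0, 0, 0]}
    - {"claw": 14, "delta_pos": [-0.4, 2.4, 133.7], "rotation": [0, 0, 0]}
    - {"claw": 10, "delta_pos": [-0.4, 2.4, 133.7], "rotation": [0, 0, 0]}
    - {"claw": 10, "delta_pos": [-0.4, 2.4, 133.7], "rotation": [0, 0, 0]}

```text
time: 12.42
position: [448.2, 308.7, 46.2]
ee_rot: [-0.0, 1.0, 0.001, 0.001]
contact_force: [-1.1, -1.4, 7.1]
grip_width: 17.2
grip_force: 25.0
```

Request:
step_arm:
  rows:
    - {"claw": 10, "delta_pos": [0, 0, -10], "rotation": [0, 0, 0]}
    - {"claw": 10, "delta_pos": [0, 0, -30], "rotation": [0, 0, 0]}
    - {"claw": 10, "delta_pos": [0, 0, -60], "rotation": [0, 0, 0]}
    - {"claw": 10, "delta_pos": [0, 0, -90], "rotation": [0, 0, 0]}
    - {"claw": 10, "delta_pos": [-3, -10, -112], "rotation": [0, 0, 0]}
    - {"claw": 10, "delta_pos": [-10, -30, -120], "rotation": [0, 0, 0]}
    - {"claw": 10, "delta_pos": [-19, -58, -120], "rotation": [0, 0, 0]}
    - {"claw": 10, "delta_pos": [-29, -88, -120], "rotation": [0, 0, 0]}
    - {"claw": 10, "delta_pos": [-39, -118, -120], "rotation": [0, 0, 0]}
    - {"claw": 10, "delta_pos": [-49, -148, -120], "rotation": [0, 0, 0]}
    - {"claw": 10, "delta_pos": [-59, -178, -120], "rotation": [0, 0, 0]}
    - {"claw": 10, "delta_pos": [-69, -208, -120], "rotation": [0, 0, 0]}

```text
time: 13.42
position: [516.6, 98.8, 165.6]
ee_rot: [-0.0, 1.0, 0.0, 0.0]
contact_force: [0.0, 0.6, -1.2]
grip_width: 17.7
grip_force: 25.0
```

Request:
step_arm:
  rows:
    - {"claw": 10, "delta_pos": [-10, -30, 0], "rotation": [0, 0, 0]}
    - {"claw": 10, "delta_pos": [-20, -60, 0], "rotation": [0, 0, 0]}
    - {"claw": 10, "delta_pos": [-30, -90, 0], "rotation": [0, 0, 0]}
    - {"claw": 10, "delta_pos": [-40, -120, 0], "rotation": [0, 0, 0]}
    - {"claw": 10, "delta_pos": [-50, -150, 0], "rotation": [0, 0, 0]}
    - {"claw": 10, "delta_pos": [-60, -180, 0], "rotation": [0, 0, 0]}
    - {"claw": 10, "delta_pos": [-68, -204, 0], "rotation": [0, 0, 0]}
    - {"claw": 10, "delta_pos": [-71, -216.5, 0], "rotation": [0, 0, 0]}
    - {"claw": 10, "delta_pos": [-71, -216.5, 0], "rotation": [0, 0, 0]}
    - {"claw": 10, "delta_pos": [-71, -216.5, 0], "rotation": [0, 0, 0]}

```text
time: 14.25
position: [587.1, -116.1, 165.0]
ee_rot: [0.0, 1.0, 0.0, -0.0]
contact_force: [0.2, 1.0, -2.0]
grip_width: 17.7
grip_force: 25.0
```

Request:
step_arm:
  rows:
    - {"claw": 10, "delta_pos": [-0.8, 0.2, 20], "rotation": [0, 0, 0]}
    - {"claw": 10, "delta_pos": [-0.8, 0.2, 45], "rotation": [0, 0, 0]}
    - {"claw": 10, "delta_pos": [-0.8, 0.2, 70], "rotation": [0, 0, 0]}
    - {"claw": 10, "delta_pos": [-0.8, 0.2, 88], "rotation": [0, 0, 0]}
    - {"claw": 10, "delta_pos": [-0.8, 0.2, 97], "rotation": [0, 0, 0]}
    - {"claw": 10, "delta_pos": [-0.8, 0.2, 100], "rotation": [0, 0, 0]}
    - {"claw": 10, "delta_pos": [-0.8, 0.2, 100], "rotation": [0, 0, 0]}
    - {"claw": 10, "delta_pos": [-0.8, 0.2, 100], "rotation": [0, 0, 0]}

```text
time: 14.92
position: [589.0, -115.6, 65.9]
ee_rot: [-0.0, 1.0, -0.0, 0.001]
contact_force: [0.6, -0.4, -1.5]
grip_width: 17.5
grip_force: 25.0
```

```bash
python3 - <<'E'
from h import *
from plant import robot
s=robot.get_state();print(s['position'],s['contact_force'])
c=grab('wrist','7');print(hang(c,21,14+s['position'][2]-46))
E
```

```text
[ 589.04498277 -115.58265794   65.91321165] [ 0.64650966 -0.4053448  -1.54627719]
('pad', (array([ 587.57, -115.88]), 57, np.float64(0.65)), 'disc', (array([ 586.17, -115.14]), 41, np.float64(0.89)))
```

Request:
step_arm:
  rows:
    - {"claw": 10, "delta_pos": [0.6, -0.3, 1], "rotation": [0, 0, 0]}
    - {"claw": 10, "delta_pos": [0.6, -0.3, 3], "rotation": [0, 0, 0]}
    - {"claw": 10, "delta_pos": [0.6, -0.3, 4.5], "rotation": [0, 0, 0]}
    - {"claw": 10, "delta_pos": [0.6, -0.3, 5.4], "rotation": [0, 0, 0]}
    - {"claw": 10, "delta_pos": [0.6, -0.3, 5.4], "rotation": [0, 0, 0]}
    - {"claw": 10, "delta_pos": [0.6, -0.3, 5.4], "rotation": [0, 0, 0]}

```text
time: 15.47
position: [588.1, -116.5, 60.2]
ee_rot: [-0.0, 1.0, -0.0, 0.0]
contact_force: [-1.8, -0.2, 6.0]
grip_width: 17.5
grip_force: 25.0
```

Request:
step_arm:
  rows:
    - {"claw": 20, "delta_pos": [0, 0, 0], "rotation": [0, 0, 0]}
    - {"claw": 30, "delta_pos": [0, 0, 0], "rotation": [0, 0, 0]}
    - {"claw": 45, "delta_pos": [0, 0, 0], "rotation": [0, 0, 0]}
    - {"claw": 45, "delta_pos": [0, 0, -10], "rotation": [0, 0, 0]}
    - {"claw": 45, "delta_pos": [0, 0, -40], "rotation": [0, 0, 0]}
    - {"claw": 45, "delta_pos": [0, 0, -75], "rotation": [0, 0, 0]}
    - {"claw": 45, "delta_pos": [0, 0, -108], "rotation": [0, 0, 0]}
    - {"claw": 45, "delta_pos": [10, -11, -120], "rotation": [0, 0, 0]}
    - {"claw": 45, "delta_pos": [32, -35, -120], "rotation": [0, 0, 0]}
    - {"claw": 45, "delta_pos": [56, -61, -120], "rotation": [0, 0, 0]}
    - {"claw": 45, "delta_pos": [80, -88, -120], "rotation": [0, 0, 0]}
    - {"claw": 45, "delta_pos": [104, -114, -120], "rotation": [0, 0, 0]}

```text
time: 16.47
position: [483.0, -231.2, 180.5]
ee_rot: [-0.001, 1.0, -0.0, 0.0]
contact_force: [0.2, -0.3, -0.3]
grip_width: 44.9
grip_force: 0.0
```

Request:
step_arm:
  rows:
    - {"claw": 45, "delta_pos": [24, -26, 0], "rotation": [0, 0, 0]}
    - {"claw": 45, "delta_pos": [40, -44, 0], "rotation": [0, 0, 0]}
    - {"claw": 45, "delta_pos": [46.5, -52, 0], "rotation": [0, 0, 0]}
    - {"claw": 45, "delta_pos": [46.5, -52, 0], "rotation": [0, 0, 0]}
    - {"claw": 45, "delta_pos": [46.5, -52, 0], "rotation": [0, 0, 0]}
    - {"claw": 45, "delta_pos": [46.5, -52, 0], "rotation": [0, 0, 0]}

```text
time: 16.97
position: [438.3, -281.8, 179.8]
ee_rot: [-0.0, 1.0, -0.0, 0.0]
contact_force: [0.6, 0.4, -0.2]
grip_width: 44.7
grip_force: 0.0
```

```bash
python3 - <<'E'
from h import *
from plant import robot
s=robot.get_state();print(s['position'],s['contact_force'])
c=grab('wrist','8');W=world(c['d'],c);print('30',handle(W,437,-283),disc(c,437,-283,14,15))
t=grab('top','8');W=world(t['d'],t)
for x,y,r in((567,45,33),(576,-36,27),(586,-117,21)): print(handle(W,x,y,98),disc(t,x,y,28,r,r+3))
E
```

```text
[ 438.30371294 -281.77041658  179.76614561] [ 0.62366096  0.43788576 -0.17328674]
30 (array([ 437.1, -281.8,   84.8]), array([17. , 16.9,  6.6])) ((array([ 437.67, -281.72]), 26, np.float64(0.7)), 29.9412841796875)
(array([566.8,  44.1,  98.2]), array([16.7, 16.1,  6.4])) ((array([566.86,  43.7 ]), 19, np.float64(0.94)), 65.72952270507812)
(array([576.3, -36.1,  98.1]), array([16.6, 14.5,  6.5])) ((array([576.27, -36.99]), 15, np.float64(0.89)), 54.04853439331055)
(array([ 585.4, -118. ,   98. ]), array([16.8, 16.1,  6.7])) ((array([ 585.67, -118.88]), 13, np.float64(0.72)), 40.5279541015625)
```

Request:
step_arm:
  rows:
    - {"claw": 45, "delta_pos": [0.8, -0.6, 30], "rotation": [0, 0, 0]}
    - {"claw": 45, "delta_pos": [0.8, -0.6, 65], "rotation": [0, 0, 0]}
    - {"claw": 45, "delta_pos": [0.8, -0.6, 100], "rotation": [0, 0, 0]}
    - {"claw": 45, "delta_pos": [0.8, -0.6, 125], "rotation": [0, 0, 0]}
    - {"claw": 45, "delta_pos": [0.8, -0.6, 134.5], "rotation": [0, 0, 0]}
    - {"claw": 45, "delta_pos": [0.8, -0.6, 134.5], "rotation": [0, 0, 0]}
    - {"claw": 25, "delta_pos": [0.8, -0.6, 134.5], "rotation": [0, 0, 0]}
    - {"claw": 20, "delta_pos": [0.8, -0.6, 134.5], "rotation": [0, 0, 0]}
    - {"claw": 18, "delta_pos": [0.8, -0.6, 134.5], "rotation": [0, 0, 0]}
    - {"claw": 14, "delta_pos": [0.8, -0.6, 134.5], "rotation": [0, 0, 0]}
    - {"claw": 10, "delta_pos": [0.8, -0.6, 134.5], "rotation": [0, 0, 0]}
    - {"claw": 10, "delta_pos": [0.8, -0.6, 134.5], "rotation": [0, 0, 0]}

```text
time: 18.07
position: [437.4, -283.5, 46.3]
ee_rot: [-0.0, 1.0, -0.001, 0.001]
contact_force: [-0.4, 0.2, 7.4]
grip_width: 17.5
grip_force: 25.0
```

Request:
step_arm:
  rows:
    - {"claw": 10, "delta_pos": [0, 0, -10], "rotation": [0, 0, 0]}
    - {"claw": 10, "delta_pos": [0, 0, -30], "rotation": [0, 0, 0]}
    - {"claw": 10, "delta_pos": [-5, 3, -50], "rotation": [0, 0, 0]}
    - {"claw": 10, "delta_pos": [-25, 13.5, -60], "rotation": [0, 0, 0]}
    - {"claw": 10, "delta_pos": [-52, 28, -60], "rotation": [0, 0, 0]}
    - {"claw": 10, "delta_pos": [-80, 43, -60], "rotation": [0, 0, 0]}
    - {"claw": 10, "delta_pos": [-107, 58, -60], "rotation": [0, 0, 0]}
    - {"claw": 10, "delta_pos": [-133, 72, -60], "rotation": [0, 0, 0]}
    - {"claw": 10, "delta_pos": [-152, 82, -60], "rotation": [0, 0, 0]}
    - {"claw": 10, "delta_pos": [-159.5, 86.5, -55], "rotation": [0, 0, 0]}
    - {"claw": 10, "delta_pos": [-159.5, 86.5, -40], "rotation": [0, 0, 0]}
    - {"claw": 10, "delta_pos": [-159.5, 86.5, -26], "rotation": [0, 0, 0]}

```text
time: 19.07
position: [596.1, -196.3, 70.9]
ee_rot: [-0.001, 1.0, -0.0, 0.0]
contact_force: [0.7, 0.9, -2.0]
grip_width: 17.5
grip_force: 25.0
```

Request:
step_arm:
  rows:
    - {"claw": 10, "delta_pos": [0, 0, 4], "rotation": [0, 0, 0]}
    - {"claw": 10, "delta_pos": [0, 0, 7], "rotation": [0, 0, 0]}
    - {"claw": 10, "delta_pos": [0, 0, 7], "rotation": [0, 0, 0]}
    - {"claw": 10, "delta_pos": [0, 0, 7], "rotation": [0, 0, 0]}

```text
time: 19.4
position: [595.7, -196.9, 64.2]
ee_rot: [0.0, 1.0, 0.0, -0.0]
contact_force: [0.1, -0.0, -0.5]
grip_width: 17.5
grip_force: 25.0
```

```bash
python3 - <<'E'
from h import *
from plant import robot
s=robot.get_state();print(s['position'],s['contact_force'])
c=grab('wrist','9');print(hang(c,15,14+s['position'][2]-46))
E
```

```text
[ 595.70890552 -196.90784957   64.18833986] [ 0.13748906 -0.009278   -0.54433022]
('pad', (array([ 597.25, -197.33]), 54, np.float64(0.71)), 'disc', (array([ 593.09, -196.41]), 30, np.float64(0.73)))
```

Request:
step_arm:
  rows:
    - {"claw": 10, "delta_pos": [-1.7, -0.1, 0], "rotation": [0, 0, 0]}
    - {"claw": 10, "delta_pos": [-1.7, -0.1, 2], "rotation": [0, 0, 0]}
    - {"claw": 10, "delta_pos": [-1.7, -0.1, 3], "rotation": [0, 0, 0]}
    - {"claw": 10, "delta_pos": [-1.7, -0.1, 4], "rotation": [0, 0, 0]}
    - {"claw": 10, "delta_pos": [-1.7, -0.1, 4], "rotation": [0, 0, 0]}
    - {"claw": 10, "delta_pos": [-1.7, -0.1, 4], "rotation": [0, 0, 0]}

```text
time: 19.95
position: [598.0, -196.6, 60.3]
ee_rot: [-0.0, 1.0, -0.0, 0.0]
contact_force: [-0.5, 0.2, 1.6]
grip_width: 18.0
grip_force: 25.0
```

Request:
step_arm:
  rows:
    - {"claw": 19, "delta_pos": [0, 0, 0], "rotation": [0, 0, 0]}
    - {"claw": 24, "delta_pos": [0, 0, 0], "rotation": [0, 0, 0]}
    - {"claw": 34, "delta_pos": [0, 0, 0], "rotation": [0, 0, 0]}
    - {"claw": 45, "delta_pos": [0, 0, 0], "rotation": [0, 0, 0]}
    - {"claw": 45, "delta_pos": [0, 0, -10], "rotation": [0, 0, 0]}
    - {"claw": 45, "delta_pos": [0, 0, -40], "rotation": [0, 0, 0]}
    - {"claw": 45, "delta_pos": [0, 0, -75], "rotation": [0, 0, 0]}
    - {"claw": 45, "delta_pos": [0, 0, -110], "rotation": [0, 0, 0]}
    - {"claw": 45, "delta_pos": [10, 23, -130], "rotation": [0, 0, 0]}
    - {"claw": 45, "delta_pos": [24, 56, -140], "rotation": [0, 0, 0]}
    - {"claw": 45, "delta_pos": [38, 89, -140], "rotation": [0, 0, 0]}
    - {"claw": 45, "delta_pos": [50, 117, -140], "rotation": [0, 0, 0]}

```text
time: 20.95
position: [547.3, -78.3, 201.9]
ee_rot: [0.0, 1.0, -0.0, 0.001]
contact_force: [-0.0, -0.7, -0.0]
grip_width: 44.5
grip_force: 0.0
```

Request:
step_arm:
  rows:
    - {"claw": 45, "delta_pos": [13, 30, 0], "rotation": [0, 0, 0]}
    - {"claw": 45, "delta_pos": [26, 60, 0], "rotation": [0, 0, 0]}
    - {"claw": 45, "delta_pos": [39, 90, 0], "rotation": [0, 0, 0]}
    - {"claw": 45, "delta_pos": [52, 120, 0], "rotation": [0, 0, 0]}
    - {"claw": 45, "delta_pos": [65, 150, 0], "rotation": [0, 0, 0]}
    - {"claw": 45, "delta_pos": [78, 180, 0], "rotation": [0, 0, 0]}
    - {"claw": 45, "delta_pos": [90, 210, 0], "rotation": [0, 0, 0]}
    - {"claw": 45, "delta_pos": [100, 233, 0], "rotation": [0, 0, 0]}
    - {"claw": 45, "delta_pos": [100, 233, 0], "rotation": [0, 0, 0]}
    - {"claw": 45, "delta_pos": [100, 233, 0], "rotation": [0, 0, 0]}

```text
time: 21.78
position: [447.4, 154.4, 200.8]
ee_rot: [-0.002, 1.0, 0.0, 0.0]
contact_force: [-0.1, -1.6, -1.2]
grip_width: 44.8
grip_force: 0.0
```

```bash
python3 - <<'E'
from h import *
from plant import robot
print(robot.get_state()['position'])
t=grab('top','10');W=world(t['d'],t);V=cv2.cvtColor(t['im'],cv2.COLOR_RGB2HSV)
P0=[(566.4,46.0),(575.9,-36.2),(585.6,-117.3),(595.4,-198.7)]
for (x,y),r in zip(P0,(33,27,21,15)): print((x,y),handle(W,x,y,98),disc(t,x,y,28,r,r+3))
cv2.imwrite('pics/c10.png',cv2.resize(t['im'][140:300,240:470],None,fx=3.4,fy=3.4,interpolation=cv2.INTER_CUBIC)[...,::-1])
E
```

```text
[447.40838777 154.36193858 200.76520325]
(566.4, 46.0) (array([566.8,  44.2,  98.3]), array([16.6, 16.1,  6.2])) ((array([566.93,  44.69]), 22, np.float64(0.94)), 65.82683563232422)
(575.9, -36.2) (array([576.5, -36.5,  98. ]), array([16.6, 14.4,  6.2])) ((array([576.54, -36.78]), 18, np.float64(1.0)), 53.88172912597656)
(585.6, -117.3) (array([ 585.3, -117.8,   98.1]), array([16.9, 16.6,  6.8])) ((array([ 585.27, -118.8 ]), 14, np.float64(0.85)), 40.86967086791992)
(595.4, -198.7) (array([ 596. , -197.5,   97.9]), array([18.4, 16.5,  6.4])) ((array([ 596.01, -198.54]), 7, np.float64(0.96)), 28.3550968170166)
```

View pics/c10.png

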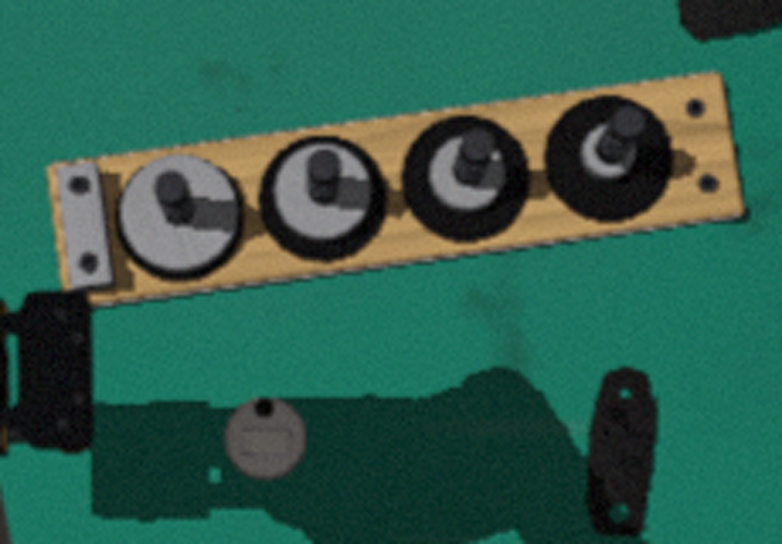

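The top view shows all four gauges upright and in order from the stop: 66 at (180,215), 54 at (322,195), 42 at (467,178) and 30 at (607,152). Each is within about 1.6 mm of its pad centre and the arm is clear, so I'm handing in.

```bash
python3 -c "
from plant import robot
print(robot.sign_off())"
```

```text
the job is handed in; nothing more can be done
None
```

All four gauges stand upright on their pads in order 66, 54, 42, 30 from the stop block, each within about 1.6 mm of its pad centre in the last top-camera check, and the job was handed in at about 22 s.

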